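# Open the tube warmer's service cover and set its sunken trim knob

## Task

Turn both captive brass thumbscrews of the blue service cover on the tube warmer counterclockwise until they are loose, with the cover still in place, then lift the cover off and set it down (do not drop it) right way up, wholly on the green mat. Then turn the black trim knob down in the uncovered well clockwise until its white pointer points at the yellow mark, and let go. Leave the tube rack, the bottle and the box of caps where they are.

Things in the scene. Friction and masses are not known exactly. Their poses are not given: they have to be found in the camera images.
- instrument: Tube warmer: low white fixed box, 215 mm (its x, -75 to +140) by 290 mm (its y), shell top 52 mm above the table. Origin on the table under the middle of its service bay; z up. Fixed red-capped tubes along its +x side (x +80 to +132 mm) reach 86 mm. The cover fits over an aluminium plinth in the bay, 112 (x) by 228 mm (y), top 70 mm above the table, with a square well in its middle.
- cover: Blue sheet-metal cover, 124 (its x) by 240 mm (its y), about 0.4 kg: plate with top 20 mm above the origin and a skirt all round. Origin: centre of the skirt's lower edge plane; z up. It starts on the plinth, parallel to the instrument, right above its origin, at z = 54 mm. The skirt encloses the plinth by 16 mm with 3 mm play: raise it straight up 20 mm to free it. It stands on its skirt.
- cover_handle (a point): Middle of the grip bar of the cover's steel handle: bar 50 mm long along the cover's y, 12 mm wide (x), 12 mm high, 54 mm above the cover's origin (bar underside 28 mm above the plate), on two legs 12 by 8 mm at y = +-21 mm of the cover.
- screw_a_grip (a point): Grip point of thumbscrew A, on its axis, at the cover's x = 0, y = +90 mm, 50 mm above the cover's origin (30 mm above the plate). The brass head is an upright wing 44 mm long, 12 mm thick, top 42 mm above the plate, to be pinched across its thickness, tips down to 7 mm above the plate (a 26 mm round collar lies below). It turns but stays in the cover.
- screw_b_grip (a point): Grip point of thumbscrew B, the same as A but at the cover's y = -90 mm.
- screw_a (a joint): Turn of thumbscrew A, rad, positive counterclockwise from above. At 0 (tight) the wing lies along the cover's x axis; at 1.571 (its stop, fully loose) along the cover's y axis. Starts between 0.1 and 0.35. Its cross foot holds the cover down until it is turned beyond about 1.23. Friction about 0.08 N m; stays where it is left.
- screw_b (a joint): Turn of thumbscrew B, rad, the same as A.
- trim_grip (a point): Grip point of the trim knob, on its axis, at the instrument's x = y = 0, 57 mm above the table, in a square well 92 by 92 mm with its floor at 26 mm and rim at 70 mm. The knob is a black upright bar 44 mm long, 14 mm thick, from 32 to 66 mm above the table; a white line marks its pointer end. Only 39 mm from the bar's faces to the walls: open the fingers just wider than the bar.
- trim_knob (a joint): Turn of the trim knob, rad, positive clockwise from above. At 0 the pointer points along the instrument's +y; at 1.571 along its +x, at the yellow mark on the well's rim and floor. Starts between 0.2 and 0.65; stops only at 0 and 2.9. Friction about 0.05 N m; stays where it is left.
- mat: Green flat mat with a white border line, fixed to the table, 190 mm (its x) by 300 mm (its y), 4 mm thick; origin on the table under its centre. It lies beside the instrument, to the left or to the right.
- cover_corner0 (a point): Corner of the cover's skirt at its +x, +y (62, 120 mm), at the lower edge.
- cover_corner1 (a point): Corner of the cover's skirt at its +x, -y, at the lower edge.
- cover_corner2 (a point): Corner of the cover's skirt at its -x, +y, at the lower edge.
- cover_corner3 (a point): Corner of the cover's skirt at its -x, -y, at the lower edge.
- tube_rack: Bystander: loose grey rack of red-capped tubes, 70 by 220 mm, 88 mm high, beyond the work. Origin at the centre of its underside.
- bottle: Bystander: loose bottle with a blue cap, 70 mm across, 150 mm high, on the left. Origin at the centre of its underside.
- cap_box: Bystander: loose open white box of red caps, 90 by 120 mm, 45 mm high, on the right. Origin at the centre of its underside.

How it is judged:
By the outcome, as a careful person would: the job done as asked, in the order asked, and still so for the second after the job is handed in, with the robot touching nothing.
It also fails if it takes over 72 s, if anything falls off the work surface, if the arm or the gripper's body presses on something with over 40 N, if the wrist force passes 120 N, or if a joint passes its speed limit or range.

## Robot

A 6-joint arm with a two-finger parallel gripper is mounted at the origin on the work surface. World frame = base frame: x ahead of the robot, y to its left, z up, the work surface at z = 0. Lengths are in mm, angles in rad, forces in N, time in s.
With the tool pointing down it reaches from about 350 to 975 mm from the base axis. Payload 7.1 kg.
Tool frame: the origin (TCP) lies on the centre line of the jaws, within the pads' length; the fingertips stand 14 mm ahead of it and the grasp point (between the pads) lies 5 mm behind it; x points along the fingers, z is the direction in which the jaws open and shut, and the axes are right-handed (so a half turn about x gives the same grasp; the last joint's range is limited). The gripper opens to 88 mm and grips with 3 to 60 N. Pads are 20 mm wide; open, the fingers measure 115 mm over their backs; the gripper's body (75 mm by 178 mm) begins 61 mm behind the grasp point.
Start: joints at [1.222, 0.423, 1.63, -0, 1.089, -0.019], TCP at [202.377, 591.311, 236.675] pointing down, gripper open.
Joint ranges: [-3, 3], [-0.9, 2.11], [0.09, 2.58], [-1.31, 4.45], [0.11, 2.69], [-2.54, 2.54]. Speed limits (rad/s): [2.39, 2.39, 3.01, 3.14, 3.14, 3.14].

## Interface

Orientations are given as a rotation vector (axis times angle).
In Python, from workcell import ctrl gives the robot as it stands.
- The arm moves only by the tool servo_tool, never from a script. Its argument "plan" is a list that holds one entry, the list of rows, each a list of 7 numbers: the shift along the tool's x, y, z in cm, then the turn, a rotation vector about the tool's x, y, z in rad, then the finger opening in cm, from 0 to 8.78. A call has 1 to 8 rows; each row is the pose to reach, as a shift and turn from the pose commanded when the call began, along the tool's axes at that moment; what a row does not reach only later rows make up. A row lasts 1/12 s, in which the tool goes at most 41.7 mm and 7.16 degrees, less where a joint would pass 70% of its speed; a pose out of reach is approached as far as the arm can. A call with a gripper value outside its range is refused whole. The fingers move at their own pace and stop on an object; the grip force is fixed at half the most. Time passes only in rows, so rows that repeat a pose let the fingers close. It gives the time, the measured TCP pose, the force and the opening at its end, in the units of the state.
- ctrl.get_obs(): the state, without advancing time (a new reading comes with each control period).
- ctrl.get_image(name): name is "scene" or "side" or "wrist"; returns the picture (384x512x3 uint8, red, green, blue); there is no depth.
- ctrl.calibration(name): a dict with "K" (3x3 intrinsics, pixels), "view" (4x4, takes a point from world to camera coordinates). Camera axes: x right, y up, looking along -z (the intrinsics and any distortion apply to the point x, -y, -z); pixel columns grow to the right and rows downward; lengths in mm; the calibration is good to about 2 mm. A picture is of the moment at which its call begins: read the wrist's pose just before it. calibration takes no time and is no camera call; for the wrist camera it gives the pose at the moment of the call.
- ctrl.close_job(): hands the job in, once; it reports no verdict.
The state is a dict: "t": time; "qpos": joint angles; "qvel": joint speeds; "joint_torque": joint torques, N m; "ee_pos": TCP position; "orientation": TCP orientation; "ft_force": force on the tool from outside, world axes, zero at the start; "moment": the same for the moment, N m; "width": finger opening in mm.
Only numpy, scipy, OpenCV 4.12 (cv2) and the standard library are available. Lean on these libraries where they do the work, as an engineer would, in place of code of your own. Each camera call takes 0.05 s, during which the arm holds its last target.

## Working session

There is one attempt and no reset: what is moved stays moved. The work goes in short steps, Python scripts to look and compute and a tool call to move; the robot and the scene stay as the last step left them, time stands still between calls to the robot, and variables do not carry over. Pictures are saved under pics/ and viewed, and the job is handed in when it is done.

Besides the shell and the picture viewer there is one more tool, called after "Call:" as name([rows], argument=value, ...), one row to a line, values as JSON. servo_tool: Moves the arm, as the interface text tells. Its arguments: {"type":"object","properties":{"plan":{"type":"array","items":{"type":"array","items":{"type":"array","items":{"type":"number"}}}}},"required":["plan"]}

```bash
mkdir -p pics; ls; python3 - <<'E'
from workcell import ctrl
import cv2, numpy as np
o=ctrl.get_obs(); print(o)
for n in ("scene","side","wrist"):
    c=ctrl.calibration(n); print(n,c)
    im=ctrl.get_image(n); cv2.imwrite(f"pics/{n}0.png",im[:,:,::-1])
E
```

```text
pics
{'t': 0.0, 'qpos': array([ 1.22199940e+00,  4.23844944e-01,  1.63065177e+00,  2.87488037e-05,
        1.08860368e+00, -1.90083636e-02]), 'qvel': array([ 1.79313575e-04,  4.05868285e-04,  9.37880783e-04,  1.91389416e-05,
        6.03396549e-04, -2.11915393e-04]), 'joint_torque': array([ 2.50474513e-04, -5.44630623e+01, -2.73665124e+01,  6.43040333e-02,
        2.29159120e-02, -1.89994757e-04]), 'ee_pos': array([202.19870238, 590.84259001, 235.91413949]), 'orientation': array([-0.96377427,  1.34865459,  0.96239582]), 'ft_force': array([ 0.01272169,  1.05997142, -0.56539841]), 'moment': array([ 0.00065685,  0.01570952, -0.03002376]), 'width': 88.30400010925703}
scene {'K': array([[496.12662908,   0.        , 261.34652304],
       [  0.        , 496.12662908, 191.93563973],
       [  0.        ,   0.        ,   1.        ]]), 'view': array([[ 8.52093334e-01,  5.23384164e-01,  2.44274091e-03,
        -4.79541977e+02],
       [-4.54945939e-01,  7.38349162e-01,  4.97860128e-01,
         2.20474798e+02],
       [ 2.58768511e-01, -4.25334612e-01,  8.67253899e-01,
        -2.12794864e+03]
[... 421 characters left out ...]
67193e+02],
       [-4.13095812e-01, -7.61716387e-01,  4.99139254e-01,
        -1.46613665e+03],
       [ 0.00000000e+00,  0.00000000e+00,  0.00000000e+00,
         1.00000000e+00]])}
wrist {'K': array([[265.94283191,   0.        , 257.67492742],
       [  0.        , 265.94283191, 186.74738746],
       [  0.        ,   0.        ,   1.        ]]), 'view': array([[ 3.22164697e-01,  9.46683502e-01, -5.05126043e-04,
        -6.23304647e+02],
       [-9.14120409e-01,  3.10944362e-01, -2.60187396e-01,
         3.17835093e+01],
       [-2.46158049e-01,  8.42849395e-02,  9.65558007e-01,
        -3.88803943e+02],
       [ 0.00000000e+00,  0.00000000e+00,  0.00000000e+00,
         1.00000000e+00]])}
```

View pics/scene0.png

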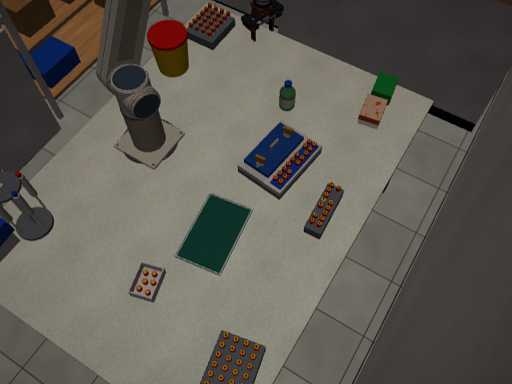

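View pics/side0.png

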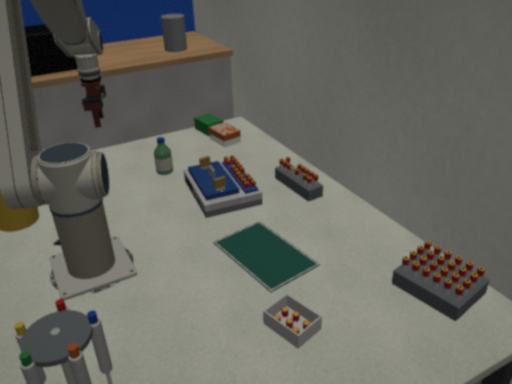

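View pics/wrist0.png

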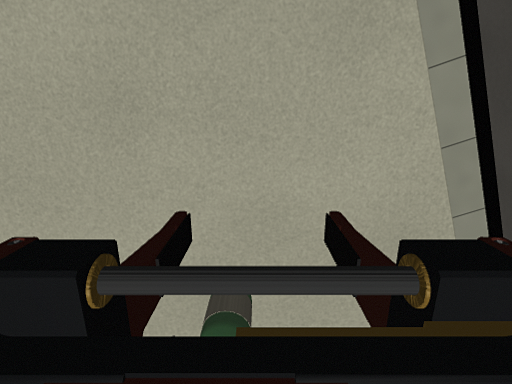

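The scene view shows the bottle at (287,97), the blue cover at about (275,148), the mat at (215,233), the cap box at (148,282) and the rack at (324,210). The mat is to the right of the instrument. Next I'll measure coarsely.

```bash
cat > h.py <<'E'
import numpy as np, cv2
from scipy.spatial.transform import Rotation as R
from workcell import ctrl
def ray(c,uv):
    K,V=c["K"],c["view"]
    d=np.array([(uv[0]-K[0,2])/K[0,0],(uv[1]-K[1,2])/K[1,1],1.0]); d=np.array([d[0],-d[1],-d[2]])
    Rm=V[:3,:3]; return -Rm.T@V[:3,3], Rm.T@d
def onz(c,uv,z):
    o,d=ray(c,uv); return o+d*(z-o[2])/d[2]
def proj(c,p):
    q=c["view"][:3,:3]@np.array(p,float)+c["view"][:3,3]; q=q*[1,-1,-1]
    u=c["K"]@q; return u[:2]/u[2]
def big(m,n=1):
    cs,_=cv2.findContours(m.astype(np.uint8),cv2.RETR_EXTERNAL,cv2.CHAIN_APPROX_NONE)
    return sorted(cs,key=cv2.contourArea,reverse=True)[:n]
E
python3 - <<'E'
from h import *
for n in ("scene","side"):
    c=ctrl.calibration(n); im=cv2.imread(f"pics/{n}0.png"); hsv=cv2.cvtColor(im,cv2.COLOR_BGR2HSV)
    H,S,V=[hsv[:,:,i].astype(int) for i in range(3)]
    blue=(H>100)&(H<130)&(S>140)&(V>50)
    green=(H>70)&(H<95)&(S>110)&(V>30)&(V<120)
    brass=(H>12)&(H<28)&(S>110)&(V>90)
    for nm,m,z in(("blue",blue,74),("green",green,4),("brass",brass,104)):
        print(n,nm)
        for k in big(m,4):
            a=cv2.contourArea(k)
            if a<15: continue
            r=cv2.minAreaRect(k); b=cv2.boxPoints(r)
            print(a,np.round(r[0]),[np.round(onz(c,p,z)[:2]).tolist() for p in b],'ctr',np.round(onz(c,r[0],z)[:2]))
    for v in (0,):
        pass
E
```

```text
scene blue
1294.0 [273. 148.] [[424.0, 92.0], [449.0, 350.0], [573.0, 308.0], [543.0, 58.0]] ctr [498. 199.]
814.5 [50. 52.] [[-725.0, 44.0], [-728.0, 250.0], [-579.0, 198.0], [-582.0, -1.0]] ctr [-652.  120.]
130.5 [295. 165.] [[569.0, 58.0], [611.0, 315.0], [658.0, 297.0], [614.0, 43.0]] ctr [613. 175.]
30.0 [303. 150.] [[587.0, 212.0], [597.0, 312.0], [623.0, 304.0], [612.0, 205.0]] ctr [605. 258.]
scene green
2931.0 [213. 232.] [[416.0, -364.0], [359.0, -68.0], [546.0, -61.0], [588.0, -351.0]] ctr [ 479. -216.]
scene brass
1956.5 [73. 47.] [[-685.0, -7.0], [-703.0, 485.0], [-420.0, 380.0], [-427.0, -81.0]] ctr [-556.  182.]
680.0 [49. 16.] [[-865.0, 112.0], [-877.0, 512.0], [-721.0, 451.0], [-719.0, 65.0]] ctr [-794.  277.]
35.5 [10. 36.] [[-943.0, 112.0], [-941.0, 127.0], [-767.0, 53.0], [-769.0, 39.0]] ctr [-854.   82.]
16.5 [39. 88.] [[-560.0, -61.0], [-558.0, -53.0], [-467.0, -95.0], [-469.0, -103.0]] ctr [-513.  -78.]
side blue
3116.0 [138.  21.] [[985.0, 4839.0], [2022.0, 4030.0], [1260.0, 2206.0], [545.0, 2707.0]] ctr [1151. 3250.]
649.5 [213. 179.] [[449.0, 310.0], [598.0, 386.0], [538.0, 62.0], [412.0, 13.0]] ctr [496. 181.]
331.5 [32. 12.] [[377.0, 5306.0], [596.0, 5383.0], [394.0, 3648.0], [231.0, 3624.0]] ctr [ 387. 4373.]
60.0 [ 92. 317.] [[-59.0, -275.0], [-43.0, -278.0], [-45.0, -317.0], [-61.0, -314.0]] ctr [ -52. -296.]
side green
2829.5 [265. 255.] [[369.0, -105.0], [539.0, 35.0], [584.0, -336.0], [434.0, -424.0]] ctr [ 480. -224.]
side brass
2129.0 [162.  49.] [[580.0, 2360.0], [1628.0, 2417.0], [1303.0, 1688.0], [453.0, 1714.0]] ctr [ 953. 2013.]
216.0 [54. 76.] [[79.0, 1843.0], [337.0, 1842.0], [316.0, 1707.0], [68.0, 1713.0]] ctr [ 198. 1775.]
39.5 [ 19. 325.] [[-215.0, -253.0], [-199.0, -263.0], [-201.0, -283.0], [-217.0, -274.0]] ctr [-208. -268.]
18.5 [460. 287.] [[769.0, -690.0], [782.0, -697.0], [770.0, -707.0], [757.0, -700.0]] ctr [ 769. -699.]
```

```bash
python3 - <<'E'
from h import *
o=ctrl.get_obs(); Rt=R.from_rotvec(o["orientation"]).as_matrix(); print(np.round(Rt,3), o["ee_pos"])
c=ctrl.calibration("wrist"); V=c["view"]; C=-V[:3,:3].T@V[:3,3]; print("cam in tool",Rt.T@(C-o["ee_pos"])); print("cam R in tool cols(right,up,back)\n",np.round(Rt.T@V[:3,:3].T,3))
E
```

```text
[[-0.    -0.946  0.324]
 [-0.001  0.324  0.946]
 [-1.     0.    -0.001]] [202.25809898 590.93256204 236.06942697]
cam in tool [-147.3927174    71.57061629   -1.34948999]
cam R in tool cols(right,up,back)
 [[-0.001  0.26  -0.966]
 [ 0.002  0.966  0.26 ]
 [ 1.    -0.002 -0.001]]
```

Call:
servo_tool([
  [[-1, -3, -2.5, 0.12, 0, 0, 6], [-2, -6, -5, 0.24, 0, 0, 6], [-3, -9, -7.5, 0.36, 0, 0, 6], [-4, -12, -10, 0.48, 0, 0, 6], [-5, -15, -12.5, 0.6, 0, 0, 6], [-6, -18, -15, 0.72, 0, 0, 6], [-6, -21, -17.5, 0.84, 0, 0, 6], [-6, -24, -20, 0.96, 0, 0, 6]],
])

```text
t: 0.82
ee_pos: [365.4, 322.9, 297.4]
orientation: [-0.216, 1.559, 0.217]
ft_force: [0.8, -0.1, -0.1]
width: 60.1
```

```bash
cat >> h.py <<'E'
def st():
    o=ctrl.get_obs(); Rt=R.from_rotvec(o["orientation"]).as_matrix()
    a=np.degrees(np.arctan2(Rt[1,2],Rt[0,2]))
    print("t %.2f"%o["t"],"tcp",np.round(o["ee_pos"],1),"zang %.2f"%a,"xax",np.round(Rt[:,0],3),"q",np.round(o["qpos"],2),"F",np.round(o["ft_force"],1),"M",np.round(o["moment"],2),"w %.1f"%o["width"]); return o,Rt,a
def go(p,zang,o=None):
    """print shift(cm) & turn about x for target tcp p, tool down, z angle deg"""
    o,Rt,a=st()
    Rg=np.column_stack([[0,0,-1],[-np.sin(np.radians(zang)),np.cos(np.radians(zang)),0],[np.cos(np.radians(zang)),np.sin(np.radians(zang)),0]])
    print("shift cm",np.round(Rt.T@(np.array(p)-o["ee_pos"])/10,2),"turn",np.round(R.from_matrix(Rt.T@Rg).as_rotvec(),3))
E
python3 - <<'E'
from h import *
go([430,205,300],-85)
E
```

```text
t 0.82 tcp [365.4 322.9 297.4] zang 15.78 xax [ 0.001  0.001 -1.   ] q [ 0.7   0.14  1.87 -0.    1.13  0.42] F [ 0.8 -0.1 -0.1] M [-0.05  0.01 -0.01] w 60.1
shift cm [ -0.26 -13.1    3.01] turn [ 1.759  0.    -0.002]
```

Call:
servo_tool([
  [[0, -3, 1, 0.12, 0, 0, 5], [0, -6, 2, 0.24, 0, 0, 5], [0, -9, 3, 0.36, 0, 0, 5], [0, -11, 3, 0.48, 0, 0, 5], [0, -12, 3, 0.6, 0, 0, 5], [0, -12, 3, 0.72, 0, 0, 5], [0, -12, 3, 0.84, 0, 0, 5], [0, -12, 3, 0.96, 0, 0, 5]],
])

```text
t: 1.48
ee_pos: [426.8, 216.9, 296.5]
orientation: [0.537, 1.504, -0.537]
ft_force: [-0.5, 0.1, 1.0]
width: 49.7
```

Call:
servo_tool([
  [[0, 0, 0, 0.12, 0, 0, 5], [0, 0, 0, 0.24, 0, 0, 5], [0, 0, 0, 0.36, 0, 0, 5], [0, 0, 0, 0.48, 0, 0, 5], [0, 0, 0, 0.6, 0, 0, 5], [0, 0, 0, 0.72, 0, 0, 5], [0, 0, 0, 0.72, 0, 0, 5]],
])

```text
t: 2.07
ee_pos: [426.6, 217.3, 296.5]
orientation: [1.085, 1.284, -1.085]
ft_force: [0.4, -0.6, -0.2]
width: 49.8
```

```bash
python3 - <<'E'
from h import *
import pickle
o,_,_=st()
c=ctrl.calibration("wrist"); im=ctrl.get_image("wrist"); cv2.imwrite("pics/w1.png",im[:,:,::-1]); pickle.dump((c,o),open("w1.pkl","wb"))
E
```

```text
t 2.07 tcp [426.6 217.3 296.5] zang -80.41 xax [-0. -0. -1.] q [ 0.45  0.13  1.88 -0.    1.13  1.85] F [ 0.4 -0.6 -0.2] M [-0.02  0.12 -0.01] w 49.8
```

View pics/w1.png

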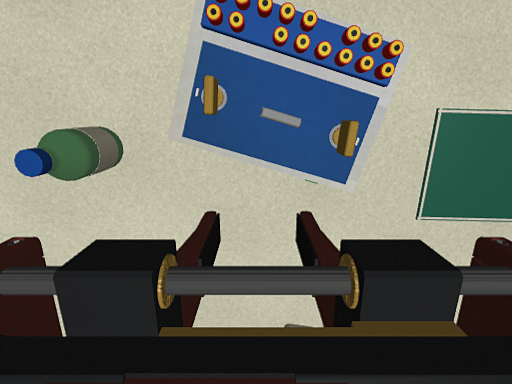

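The view shows the whole cover with corners near (203,41), (182,135), (347,184) and (379,95). Wing A is at about (212,95) on the +y side and B at (346,137). The tube row is at the top, which is +x.

```bash
cat > meas.py <<'E'
from h import *
import pickle,sys
c,o=pickle.load(open("w1.pkl","rb")); im=cv2.imread("pics/w1.png"); hsv=cv2.cvtColor(im,cv2.COLOR_BGR2HSV)
H,S,V=[hsv[:,:,i].astype(int) for i in range(3)]
blue=(H>100)&(H<125)&(S>130)&(V>80); blue[200:]=0
m=blue.astype(np.uint8)
# cut tube block: keep component containing (250,140)
m=cv2.morphologyEx(m,cv2.MORPH_OPEN,np.ones((3,3)))
n,l,s,ct=cv2.connectedComponentsWithStats(m); k=l[140,250]; print(s[k])
cs=big(l==k,1)[0][:,0,:]
P=np.array([onz(c,p,74)[:2] for p in cs],np.float32)
r=cv2.minAreaRect(P); print("rect",r)
b=cv2.boxPoints(r); print(b)
print([np.round(proj(c,[*q,74])).tolist() for q in b])
brass=(H>12)&(H<30)&(S>90)&(V>60); brass[180:]=0; brass[:60]=0
for k in big(brass,4):
    a=cv2.contourArea(k); 
    if a<60: continue
    print(a,cv2.boundingRect(k))
big_=cv2.resize(im[0:200,150:420],None,fx=2.9,fy=2.9,interpolation=cv2.INTER_CUBIC); cv2.imwrite("pics/w1z.png",big_)
E
python3 meas.py
```

```text
[  183    42   195   142 14627]
rect ((497.71612548828125, 200.02847290039062), (238.24009704589844, 122.22686004638672), 83.21944427490234)
[[422.966    88.95708]
 [544.33795  74.52611]
 [572.46625 311.09985]
 [451.0943  325.53082]]
[[345.0, 184.0], [379.0, 98.0], [203.0, 41.0], [182.0, 136.0]]
522.5 (204, 75, 19, 39)
289.0 (342, 121, 17, 36)
112.5 (382, 63, 12, 14)
69.5 (333, 128, 8, 17)
```

View pics/w1z.png

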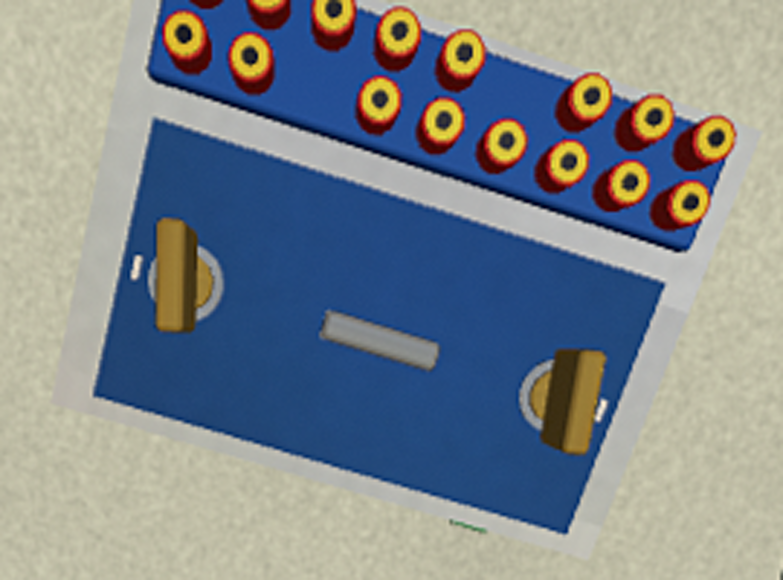

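```bash
python3 - <<'E'
from h import *
import pickle
c,o=pickle.load(open("w1.pkl","rb"))
f=lambda u,v,z:onz(c,(150+u/2.9,v/2.9),z)[:2]
psi=-6.78; yh=np.array([-np.sin(np.radians(psi)),np.cos(np.radians(psi))]); C=np.array([497.7,200.0])
for n,p,q,s in (("A",(172,219),(170.5,330),1),("B",(595,351),(577,452),-1)):
    P,Q=f(*p,116),f(*q,116); d=P-Q
    print(n,"ctr",(P+Q)/2,"len",np.linalg.norm(d),"ang rel cover",np.degrees(np.arctan2(d[1],d[0]))-psi,"expected",C+s*90*yh)
h1,h2=f(324,325,114),f(437,354,114); print("handle",(h1+h2)/2,np.linalg.norm(h1-h2),h1-h2)
g=np.array([f(380,341,114)]);print(g)
E
```

```text
A ctr [508.34801092 288.08171196] len 42.43868366769167 ang rel cover 12.936854638410525 expected [508.32516157 289.37061006]
B ctr [487.520634   110.38472902] len 42.02101026762234 ang rel cover 11.448847303717477 expected [487.07483843 110.62938994]
handle [498.06258858 199.93760308] 48.42623149510924 [ 3.51964028 48.29815762]
[[497.44627881 200.13996703]]
```

```bash
python3 - <<'E'
from h import *
go([508.3,289.2,99],-83.9)
E
```

```text
t 2.12 tcp [426.6 217.3 296.5] zang -80.03 xax [-0. -0. -1.] q [ 0.45  0.13  1.88 -0.    1.13  1.84] F [0.  0.6 0.8] M [-0.03  0.14 -0.03] w 49.9
shift cm [19.75  9.3  -5.67] turn [0.068 0.    0.   ]
```

Call:
servo_tool([
  [[2.5, 3, -2, 0.03, 0, 0, 5], [5, 6, -4, 0.068, 0, 0, 5], [8, 9.3, -5.67, 0.068, 0, 0, 5], [11, 9.3, -5.67, 0.068, 0, 0, 5], [14, 9.3, -5.67, 0.068, 0, 0, 5], [16.5, 9.3, -5.67, 0.068, 0, 0, 5], [16.5, 9.3, -5.67, 0.068, 0, 0, 5]],
])

```text
t: 2.7
ee_pos: [505.6, 287.6, 126.4]
orientation: [1.122, 1.262, -1.138]
ft_force: [-1.2, 0.0, -0.5]
width: 49.8
```

```bash
python3 - <<'E'
from h import *
go([508.3,289.2,99],-83.9)
im=ctrl.get_image("wrist"); cv2.imwrite("pics/w2.png",im[:,:,::-1])
E
```

```text
t 2.70 tcp [505.6 287.6 126.4] zang -83.83 xax [-0.008 -0.005 -1.   ] q [0.5  0.51 1.79 0.   0.85 1.96] F [-1.2  0.  -0.5] M [-0.02  0.22  0.01] w 49.8
shift cm [ 2.73  0.31 -0.14] turn [0.001 0.004 0.009]
```

View pics/w2.png

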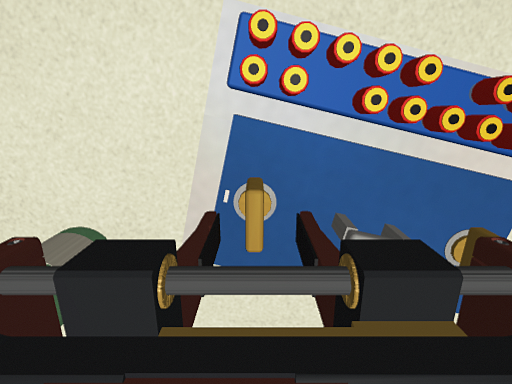

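The wing lies between the open fingers at (255,215), centred and in line. I'll descend and grip.

Call:
servo_tool([
  [[1.4, 0.1, 0, 0, 0, 0, 5], [2.75, 0.1, 0, 0, 0, 0, 5], [2.75, 0.1, 0, 0, 0, 0, 5], [2.75, 0.1, 0, 0, 0, 0, 5]],
])

```text
t: 3.08
ee_pos: [510.2, 289.5, 105.6]
orientation: [1.132, 1.257, -1.13]
ft_force: [-0.3, -0.1, -1.2]
width: 49.8
```

```bash
python3 - <<'E'
from h import *
go([508.3,289.2,99],-83.9)
E
```

```text
t 3.08 tcp [510.2 289.5 105.6] zang -83.98 xax [ 0.001  0.001 -1.   ] q [ 0.5   0.54  1.8  -0.    0.8   1.96] F [-0.3 -0.1 -1.2] M [0.03 0.17 0.05] w 49.8
shift cm [ 0.66 -0.19  0.01] turn [-0.001 -0.    -0.001]
```

Call:
servo_tool([
  [[0.55, -0.15, 0, 0, 0, 0, 5], [0.55, -0.15, 0, 0, 0, 0, 0], [0.55, -0.15, 0, 0, 0, 0, 0], [0.55, -0.15, 0, 0, 0, 0, 0], [0.55, -0.15, 0, 0, 0, 0, 0], [0.55, -0.15, 0, 0, 0, 0, 0], [0.55, -0.15, 0, 0, 0, 0, 0]],
])

```text
t: 3.67
ee_pos: [508.3, 289.2, 98.8]
orientation: [1.133, 1.256, -1.132]
ft_force: [-0.7, 6.4, 1.3]
width: 13.5
```

```bash
python3 - <<'E'
from h import *
go([508.3,289.2,99],-7)
E
```

```text
t 3.67 tcp [508.3 289.2  98.8] zang -84.06 xax [ 0.  0. -1.] q [0.5  0.55 1.8  0.   0.79 1.96] F [-0.7  6.4  1.3] M [ 1.06  0.24 -0.07] w 13.5
shift cm [-0.02 -0.    0.  ] turn [-1.345 -0.    -0.   ]
```

Call:
servo_tool([
  [[0, 0, 0, 0, 0, 0, 0], [0, 0, 0, -0.1, 0, 0, 0], [0, 0, 0, -0.2, 0, 0, 0], [0, 0, 0, -0.3, 0, 0, 0], [0, 0, 0, -0.4, 0, 0, 0], [0, 0, 0, -0.5, 0, 0, 0], [0, 0, 0, -0.6, 0, 0, 0], [0, 0, 0, -0.7, 0, 0, 0]],
])

```text
t: 4.33
ee_pos: [508.5, 288.7, 98.8]
orientation: [0.596, 1.487, -0.596]
ft_force: [1.0, -2.9, 1.3]
width: 11.8
```

```bash
python3 - <<'E'
from h import *
go([508.3,289.2,99],-7)
E
```

```text
t 4.33 tcp [508.5 288.7  98.8] zang -43.66 xax [ 0.    -0.001 -1.   ] q [ 0.5   0.55  1.8  -0.    0.79  1.26] F [ 1.  -2.9  1.3] M [-0.48 -0.04 -0.09] w 11.8
shift cm [-0.02  0.02 -0.05] turn [-0.64   0.001  0.   ]
```

Call:
servo_tool([
  [[0, 0, 0, -0.1, 0, 0, 0], [0, 0, 0, -0.2, 0, 0, 0], [0, 0, 0, -0.3, 0, 0, 0], [0, 0, 0, -0.4, 0, 0, 0], [0, 0, 0, -0.5, 0, 0, 0], [0, 0, 0, -0.6, 0, 0, 0], [0, 0, 0, -0.645, 0, 0, 0], [0, 0, 0, -0.645, 0, 0, 0]],
])

```text
t: 5.0
ee_pos: [508.6, 288.8, 98.8]
orientation: [0.094, 1.568, -0.095]
ft_force: [1.0, -1.4, 0.8]
width: 11.8
```

```bash
python3 - <<'E'
from h import *
go([508.3,289.2,99],-7)
E
```

```text
t 5.00 tcp [508.6 288.8  98.8] zang -6.89 xax [ 0.001 -0.    -1.   ] q [ 0.5   0.55  1.8  -0.    0.79  0.62] F [ 1.  -1.4  0.8] M [-0.44 -0.18  0.1 ] w 11.8
shift cm [-0.02  0.04 -0.03] turn [0.002 0.001 0.   ]
```

Call:
servo_tool([
  [[0, 0, 0, 0, 0, 0, 5], [0, 0, 0, 0, 0, 0, 5], [0, 0, 0, 0, 0, 0, 5], [-2, 0, 0, 0, 0, 0, 5], [-5, 0, 0, 0, 0, 0, 5], [-5.5, -2, 0, 0.1, 0, 0, 5], [-6, -5, 0, 0.2, 0, 0, 5], [-6, -8, 0, 0.3, 0, 0, 5]],
])

```text
t: 5.67
ee_pos: [499.0, 209.8, 160.0]
orientation: [0.335, 1.543, -0.333]
ft_force: [0.8, -0.4, 0.2]
width: 50.0
```

```bash
python3 - <<'E'
from h import *
go([487.1,110.6,150],-85.3)
E
```

```text
t 5.67 tcp [499.  209.8 160. ] zang -24.40 xax [ 0.002  0.001 -1.   ] q [0.38 0.41 1.87 0.   0.86 0.8 ] F [ 0.8 -0.4  0.2] M [-0.04  0.05 -0.07] w 50.0
shift cm [ 0.98 -9.53  3.02] turn [ 1.063e+00  1.000e-03 -3.000e-03]
```

Call:
servo_tool([
  [[0, -2.5, 0.7, 0.12, 0, 0, 5], [0, -5, 1.4, 0.24, 0, 0, 5], [0, -7.5, 2.2, 0.36, 0, 0, 5], [0, -9.5, 3, 0.48, 0, 0, 5], [0, -9.5, 3, 0.6, 0, 0, 5], [0, -9.5, 3, 0.72, 0, 0, 5], [0, -9.5, 3, 0.84, 0, 0, 5], [0, -9.5, 3, 0.96, 0, 0, 5]],
])

```text
t: 6.33
ee_pos: [486.9, 110.6, 158.7]
orientation: [1.074, 1.29, -1.074]
ft_force: [-0.8, -0.4, -0.4]
width: 49.9
```

Call:
servo_tool([
  [[1, 0, 0, 0.09, 0, 0, 5], [2.5, 0, 0, 0.09, 0, 0, 5], [2.5, 0, 0, 0.09, 0, 0, 5], [2.5, 0, 0, 0.09, 0, 0, 5]],
])

```text
t: 6.67
ee_pos: [486.3, 110.7, 133.3]
orientation: [1.135, 1.256, -1.137]
ft_force: [-0.0, -0.3, -0.4]
width: 49.8
```

```bash
python3 - <<'E'
from h import *
go([487.1,110.6,99],-85.3)
im=ctrl.get_image("wrist"); cv2.imwrite("pics/w3.png",im[:,:,::-1])
E
```

```text
t 6.67 tcp [486.3 110.7 133.3] zang -84.33 xax [-0.002 -0.    -1.   ] q [0.2  0.4  1.98 0.   0.77 1.67] F [-0.  -0.3 -0.4] M [0.01 0.13 0.01] w 49.8
shift cm [3.43 0.08 0.02] turn [0.017 0.    0.002]
```

View pics/w3.png

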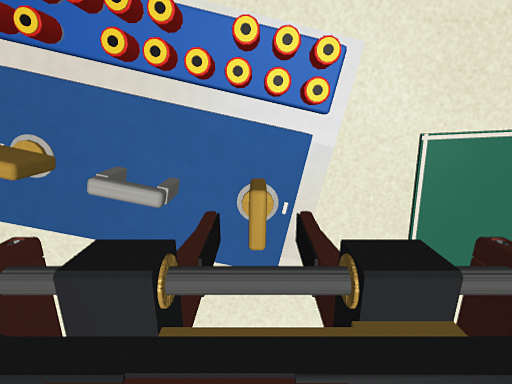

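Screw A, at the left edge, now lies parallel to the handle. Wing B is centred between the fingers at (257,215).

Call:
servo_tool([
  [[1.5, 0, 0, 0.01, 0, 0, 5], [3.4, 0, 0, 0.01, 0, 0, 5], [3.4, 0, 0, 0.01, 0, 0, 5], [3.4, 0, 0, 0.01, 0, 0, 2], [3.4, 0, 0, 0.01, 0, 0, 0], [3.4, 0, 0, 0.01, 0, 0, 0], [3.4, 0, 0, 0.01, 0, 0, 0], [3.4, 0, 0, 0.01, 0, 0, 0]],
])

```text
t: 7.38
ee_pos: [487.4, 110.8, 100.4]
orientation: [1.144, 1.249, -1.143]
ft_force: [0.2, -0.2, 0.3]
width: 20.2
```

```bash
python3 - <<'E'
from h import *
go([487.1,110.6,99],-6.8)
E
```

```text
t 7.38 tcp [487.4 110.8 100.4] zang -84.91 xax [ 0.001  0.    -1.   ] q [0.2  0.46 1.99 0.   0.69 1.68] F [ 0.2 -0.2  0.3] M [-0.05  0.16  0.01] w 20.2
shift cm [ 0.14 -0.03  0.02] turn [-1.363e+00  1.000e-03 -1.000e-03]
```

Call:
servo_tool([
  [[0.1, 0, 0, 0, 0, 0, 0], [0.1, 0, 0, 0, 0, 0, 0], [0.1, 0, 0, 0, 0, 0, 0], [0.1, 0, 0, -0.1, 0, 0, 0], [0.1, 0, 0, -0.2, 0, 0, 0], [0.1, 0, 0, -0.3, 0, 0, 0], [0.1, 0, 0, -0.4, 0, 0, 0], [0.1, 0, 0, -0.5, 0, 0, 0]],
])

```text
t: 8.05
ee_pos: [487.5, 110.4, 99.1]
orientation: [0.762, 1.432, -0.761]
ft_force: [-0.1, -3.4, 4.8]
width: 12.0
```

Call:
servo_tool([
  [[0, 0, 0, -0.11, 0, 0, 0], [0, 0, 0, -0.22, 0, 0, 0], [0, 0, 0, -0.33, 0, 0, 0], [0, 0, 0, -0.44, 0, 0, 0], [0, 0, 0, -0.55, 0, 0, 0], [0, 0, 0, -0.66, 0, 0, 0], [0, 0, 0, -0.77, 0, 0, 0], [0, 0, 0, -0.77, 0, 0, 0]],
])

```text
t: 8.72
ee_pos: [487.9, 110.3, 99.1]
orientation: [0.163, 1.563, -0.163]
ft_force: [1.7, -4.5, 5.0]
width: 11.9
```

```bash
python3 - <<'E'
from h import *
go([487.1,110.6,99],-6.8)
E
```

```text
t 8.72 tcp [487.9 110.3  99.1] zang -11.90 xax [ 0.002 -0.001 -1.   ] q [ 0.2   0.46  1.99 -0.    0.69  0.41] F [ 1.7 -4.5  5. ] M [-0.79 -0.27  0.12] w 11.9
shift cm [ 0.01  0.01 -0.08] turn [-0.089  0.002  0.   ]
```

Another 5° will bring it square. Then release, lift, and move over the handle.

Call:
servo_tool([
  [[0, 0, 0, -0.09, 0, 0, 0], [0, 0, 0, -0.09, 0, 0, 0], [0, 0, 0, -0.09, 0, 0, 5], [0, 0, 0, -0.09, 0, 0, 5], [0, 0, 0, -0.09, 0, 0, 5], [-3, 0, 0, -0.09, 0, 0, 5], [-6, 0, 0, -0.09, 0, 0, 5], [-6, 0, 0, -0.09, 0, 0, 5]],
])

```text
t: 9.38
ee_pos: [489.2, 111.5, 162.6]
orientation: [0.098, 1.563, -0.096]
ft_force: [1.3, 0.8, 0.9]
width: 48.0
```

```bash
python3 - <<'E'
from h import *
go([497.7,200.0,103],-6.8)
E
```

```text
t 9.38 tcp [489.2 111.5 162.6] zang -7.08 xax [ 0.006  0.002 -1.   ] q [0.2  0.35 1.96 0.   0.83 0.32] F [1.3 0.8 0.9] M [-0.02  0.01  0.02] w 48.0
shift cm [ 5.98  8.87 -0.28] turn [-0.005  0.006 -0.002]
```

```bash
python3 - <<'E'
from h import *
im=ctrl.get_image("wrist"); cv2.imwrite("pics/w4.png",im[:,:,::-1])
E
```

```text
(no output)
```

View pics/w4.png

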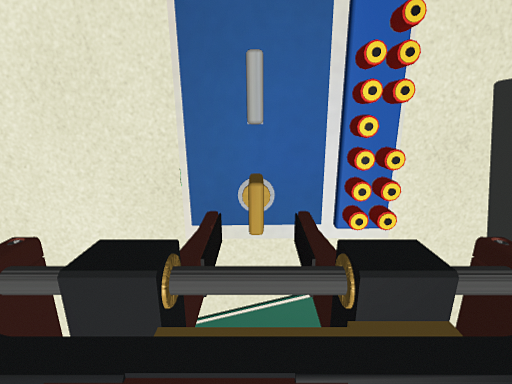

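Wing B at (256,205) now lies along the cover's y, in line with the handle at (254,87). Both screws are loose, so I'll go to the handle.

Call:
servo_tool([
  [[0, 3, 0, 0, 0, 0, 5], [0, 6, 0, 0, 0, 0, 5], [0, 8.8, -0.1, 0, 0, 0, 5], [0, 8.8, -0.1, 0, 0, 0, 5], [2, 8.8, -0.1, 0, 0, 0, 5], [4, 8.8, -0.1, 0, 0, 0, 5], [5.5, 8.8, -0.1, 0, 0, 0, 5], [5.5, 8.8, -0.1, 0, 0, 0, 5]],
])

```text
t: 10.1
ee_pos: [493.7, 196.9, 100.0]
orientation: [0.094, 1.575, -0.099]
ft_force: [-0.7, -0.3, -1.1]
width: 50.2
```

```bash
python3 - <<'E'
from h import *
go([497.7,200.0,103],-6.8)
E
```

```text
t 10.10 tcp [493.7 196.9 100. ] zang -7.03 xax [-0.007 -0.003 -1.   ] q [ 0.36  0.49  1.92 -0.    0.74  0.48] F [-0.7 -0.3 -1.1] M [-0.09  0.09 -0.03] w 50.2
shift cm [-0.3   0.35  0.36] turn [-0.004 -0.006  0.003]
```

Call:
servo_tool([
  [[0, 0, 0, 0, 0, 0, 5], [0, 0, 0, 0, 0, 0, 5]],
])

```text
t: 10.27
ee_pos: [496.6, 198.0, 103.8]
orientation: [0.096, 1.569, -0.096]
ft_force: [-1.1, 0.2, 0.2]
width: 50.0
```

```bash
python3 - <<'E'
from h import *
go([497.7,200.0,103],-6.8)
E
```

```text
t 10.27 tcp [496.6 198.  103.8] zang -7.02 xax [-0. -0. -1.] q [0.36 0.49 1.91 0.   0.74 0.48] F [-1.1  0.2  0.2] M [-0.11  0.09 -0.01] w 50.0
shift cm [0.08 0.22 0.09] turn [-0.004 -0.     0.   ]
```

Now close on the handle.

Call:
servo_tool([
  [[0, 0.2, 0.1, 0, 0, 0, 2], [0, 0.2, 0.1, 0, 0, 0, 0], [0, 0.2, 0.1, 0, 0, 0, 0], [0, 0.2, 0.1, 0, 0, 0, 0], [0, 0.2, 0.1, 0, 0, 0, 0], [0, 0.2, 0.1, 0, 0, 0, 0], [0, 0.2, 0.1, 0, 0, 0, 0], [0, 0.2, 0.1, 0, 0, 0, 0]],
])

```text
t: 10.93
ee_pos: [498.0, 200.1, 103.9]
orientation: [0.096, 1.568, -0.096]
ft_force: [-0.6, -0.3, 2.9]
width: 11.5
```

```bash
python3 - <<'E'
from h import *
go([497.7,200.0,103],-6.8)
# mat from w1 and scene/side
import pickle
im=ctrl.get_image("scene"); cv2.imwrite("pics/s5.png",im[:,:,::-1])
for n,f in (("scene","scene0"),("side","side0"),("scene","s5")):
    c=ctrl.calibration(n); im=cv2.imread(f"pics/{f}.png"); hsv=cv2.cvtColor(im,cv2.COLOR_BGR2HSV)
    H,S,V=[hsv[:,:,i].astype(int) for i in range(3)]
    g=(H>70)&(H<95)&(S>110)&(V>30)&(V<120)
    k=big(g)[0][:,0,:]
    P=np.array([onz(c,p,4)[:2] for p in k],np.float32); r=cv2.minAreaRect(P); print(f,r,np.round(cv2.boxPoints(r)).tolist())
E
```

```text
t 10.93 tcp [498.  200.1 103.9] zang -6.98 xax [ 0.  0. -1.] q [ 0.36  0.49  1.91 -0.    0.74  0.48] F [-0.6 -0.3  2.9] M [-0.12  0.11  0.12] w 11.5
shift cm [ 0.09 -0.01 -0.03] turn [-0.003  0.    -0.   ]
scene0 ((480.4208068847656, -212.54078674316406), (172.9556427001953, 284.1709899902344), 8.20875358581543) [[375.0, -84.0], [415.0, -366.0], [586.0, -341.0], [546.0, -60.0]]
side0 ((483.489990234375, -213.29959106445312), (166.77081298828125, 275.8695068359375), 8.00904655456543) [[382.0, -88.0], [420.0, -362.0], [585.0, -338.0], [547.0, -65.0]]
s5 ((480.4208068847656, -212.54078674316406), (172.9556427001953, 284.1709899902344), 8.20875358581543) [[375.0, -84.0], [415.0, -366.0], [586.0, -341.0], [546.0, -60.0]]
```

Call:
servo_tool([
  [[-0.4, 0, 0, 0, 0, 0, 0], [-1, 0, 0, 0, 0, 0, 0], [-1.7, 0, 0, 0, 0, 0, 0], [-2.4, 0, 0, 0, 0, 0, 0], [-3.4, 0, 0, 0, 0, 0, 0], [-4.5, 0, 0, 0, 0, 0, 0]],
])

```text
t: 11.48
ee_pos: [497.7, 200.0, 149.5]
orientation: [0.096, 1.569, -0.096]
ft_force: [-0.5, 0.0, -4.0]
width: 12.2
```

```bash
python3 - <<'E'
from h import *
go([481,-213,190],8.2)
im=ctrl.get_image("side"); cv2.imwrite("pics/d6.png",cv2.resize(im[130:230,150:300,::-1],None,fx=5,fy=5))
E
```

```text
t 11.48 tcp [497.7 200.  149.5] zang -6.99 xax [-0. -0. -1.] q [0.36 0.42 1.89 0.   0.84 0.48] F [-0.5  0.  -4. ] M [-0.08  0.06 -0.04] w 12.2
shift cm [ -4.04 -41.2    3.37] turn [-0.265 -0.     0.   ]
```

View pics/d6.png

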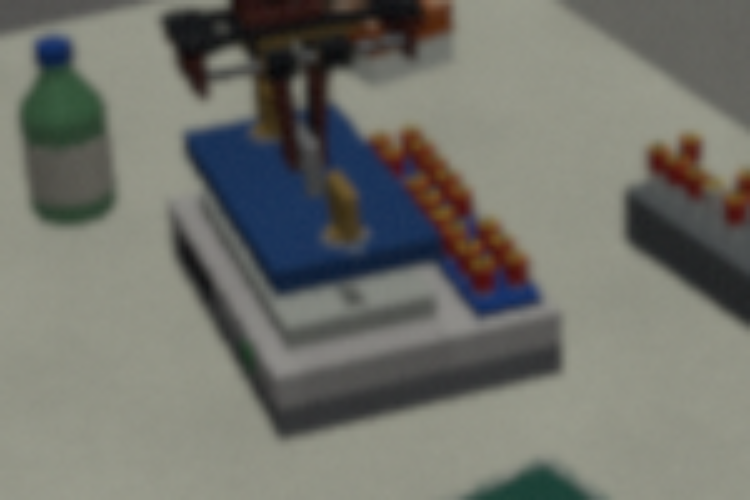

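The cover is free of the plinth and level, and the 4 N load matches its weight. I'll carry it over at a moderate speed.

Call:
servo_tool([
  [[-1.5, 0, 0, 0, 0, 0, 0], [-3, -1, 0.1, 0, 0, 0, 0], [-4, -3.5, 0.3, -0.03, 0, 0, 0], [-4, -6.5, 0.5, -0.06, 0, 0, 0], [-4, -9.5, 0.8, -0.09, 0, 0, 0], [-4, -12.5, 1, -0.12, 0, 0, 0], [-4, -15.5, 1.3, -0.15, 0, 0, 0], [-4, -18.5, 1.5, -0.18, 0, 0, 0]],
])

```text
t: 12.2
ee_pos: [490.3, 13.3, 189.4]
orientation: [-0.047, 1.569, 0.047]
ft_force: [0.3, 0.9, -4.0]
width: 11.4
```

```bash
python3 - <<'E'
from h import *
go([481,-213,190],8.2)
E
```

```text
t 12.20 tcp [490.3  13.3 189.4] zang 3.43 xax [ 0.001 -0.    -1.   ] q [ 0.    0.29  1.96 -0.    0.89 -0.06] F [ 0.3  0.9 -4. ] M [-0.06  0.06  0.  ] w 11.4
shift cm [ -0.06 -22.53  -2.28] turn [-0.083  0.001  0.   ]
```

Call:
servo_tool([
  [[0, -3, -0.3, -0.02, 0, 0, 0], [0, -6, -0.6, -0.04, 0, 0, 0], [0, -9, -0.9, -0.06, 0, 0, 0], [0, -12, -1.2, -0.083, 0, 0, 0], [0, -15, -1.5, -0.083, 0, 0, 0], [0, -18, -1.8, -0.083, 0, 0, 0], [0, -20.5, -2.1, -0.083, 0, 0, 0], [0, -22.5, -2.3, -0.083, 0, 0, 0]],
])

```text
t: 12.87
ee_pos: [480.2, -213.4, 189.4]
orientation: [-0.11, 1.567, 0.109]
ft_force: [-0.1, 0.5, -4.2]
width: 11.6
```

Call:
servo_tool([
  [[2, 0, 0, 0, 0, 0, 0], [4, 0, 0, 0, 0, 0, 0], [6, 0, 0, 0, 0, 0, 0], [7.5, 0, 0, 0, 0, 0, 0], [9, 0, 0, 0, 0, 0, 0], [9, 0, 0, 0, 0, 0, 0]],
])

```text
t: 13.37
ee_pos: [478.9, -210.7, 96.7]
orientation: [-0.109, 1.571, 0.112]
ft_force: [-0.5, 0.4, -4.0]
width: 11.5
```

```bash
python3 - <<'E'
from h import *
go([481,-213,54],8.2)
for n in("scene","side"):
    im=ctrl.get_image(n); cv2.imwrite(f"pics/{n}7.png",im[:,:,::-1])
a=cv2.imread("pics/scene7.png")[160:310,130:280];b=cv2.imread("pics/side7.png")[190:340,190:340]
cv2.imwrite("pics/c7.png",cv2.resize(np.hstack([a,b]),None,fx=2.6,fy=2.6,interpolation=cv2.INTER_CUBIC))
E
```

```text
t 13.37 tcp [ 478.9 -210.7   96.7] zang 8.07 xax [-0.004  0.002 -1.   ] q [-0.44  0.49  1.94  0.    0.72 -0.58] F [-0.5  0.4 -4. ] M [-0.02  0.12  0.01] w 11.5
shift cm [ 4.27 -0.26  0.19] turn [-0.002 -0.003 -0.002]
```

View pics/c7.png

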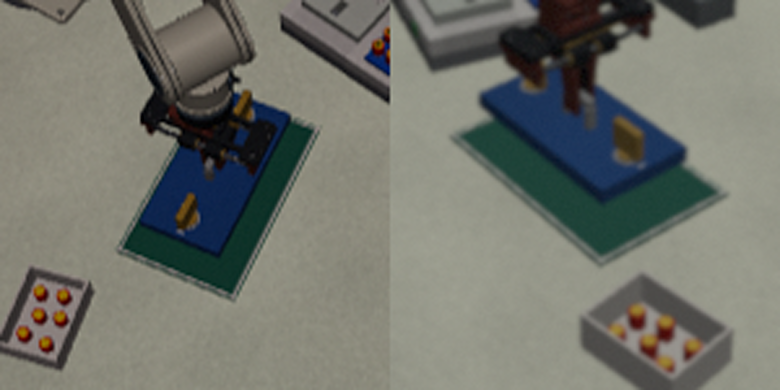

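The cover hovers level over the mat, parallel to it and with room on all sides. I'll lower it slowly.

Call:
servo_tool([
  [[1, 0, 0, 0, 0, 0, 0], [2, 0, 0, 0, 0, 0, 0], [3, 0, 0, 0, 0, 0, 0], [3.6, 0, 0, 0, 0, 0, 0], [3.9, 0, 0, 0, 0, 0, 0], [4.1, 0, 0, 0, 0, 0, 0], [4.1, 0, 0, 0, 0, 0, 0]],
])

```text
t: 14.05
ee_pos: [480.1, -211.2, 57.2]
orientation: [-0.11, 1.569, 0.111]
ft_force: [-0.5, 0.2, -4.4]
width: 11.8
```

```bash
python3 - <<'E'
from h import *
go([481,-213,54],8.2)
E
```

```text
t 14.05 tcp [ 480.1 -211.2   57.2] zang 8.08 xax [-0.001  0.    -1.   ] q [-0.44  0.56  1.95 -0.    0.64 -0.58] F [-0.5  0.2 -4.4] M [-0.07 -0.01  0.02] w 11.8
shift cm [ 0.32 -0.19  0.06] turn [-0.002 -0.001 -0.   ]
```

Call:
servo_tool([
  [[0.1, -0.1, 0, 0, 0, 0, 0], [0.2, -0.1, 0, 0, 0, 0, 0], [0.25, -0.1, 0, 0, 0, 0, 0], [0.3, -0.1, 0, 0, 0, 0, 0], [0.3, -0.1, 0, 0, 0, 0, 0]],
])

```text
t: 14.47
ee_pos: [480.5, -212.3, 54.8]
orientation: [-0.111, 1.568, 0.111]
ft_force: [-0.3, 0.8, -3.4]
width: 11.9
```

```bash
python3 - <<'E'
from h import *
go([481,-213,54],8.2)
E
```

```text
t 14.47 tcp [ 480.5 -212.3   54.8] zang 8.08 xax [ 0. -0. -1.] q [-0.44  0.57  1.95 -0.    0.63 -0.58] F [-0.3  0.8 -3.4] M [-0.08  0.07  0.04] w 11.9
shift cm [ 0.08 -0.07  0.04] turn [-0.002  0.     0.   ]
```

Call:
servo_tool([
  [[0.05, 0, 0, 0, 0, 0, 0], [0.1, 0, 0, 0, 0, 0, 0], [0.15, 0, 0, 0, 0, 0, 0], [0.15, 0, 0, 0, 0, 0, 0]],
])

```text
t: 14.8
ee_pos: [480.6, -212.3, 53.9]
orientation: [-0.111, 1.568, 0.111]
ft_force: [-2.7, 1.3, 4.7]
width: 11.6
```

```bash
python3 - <<'E'
from h import *
go([481,-213,54],8.2)
E
```

```text
t 14.80 tcp [ 480.6 -212.3   53.9] zang 8.08 xax [ 0. -0. -1.] q [-0.44  0.57  1.95  0.    0.63 -0.58] F [-2.7  1.3  4.7] M [ 0.1   0.38 -0.01] w 11.6
shift cm [-0.01 -0.07  0.03] turn [-0.002  0.     0.   ]
```

The force went from −4 to +4.7 N, so the cover is standing on the mat. Release and retreat upward.

Call:
servo_tool([
  [[0, 0, 0, 0, 0, 0, 4], [0, 0, 0, 0, 0, 0, 4], [0, 0, 0, 0, 0, 0, 4], [0, 0, 0, 0, 0, 0, 4], [-2, 0, 0, 0, 0, 0, 4], [-5, 0, 0, 0, 0, 0, 4], [-9, 0, 0, 0, 0, 0, 4], [-13, 0, 0, 0, 0, 0, 4]],
])

```text
t: 15.47
ee_pos: [479.7, -212.0, 183.9]
orientation: [-0.11, 1.57, 0.112]
ft_force: [0.9, -0.6, 1.2]
width: 39.8
```

```bash
python3 - <<'E'
from h import *
import pickle
go([478,135,230],-25)
c=ctrl.calibration("wrist");im=ctrl.get_image("wrist"); cv2.imwrite("pics/w8.png",im[:,:,::-1]); pickle.dump(c,open("w8.pkl","wb"))
E
```

```text
t 15.47 tcp [ 479.7 -212.   183.9] zang 8.08 xax [-0.002  0.001 -1.   ] q [-0.44  0.35  1.89 -0.    0.9  -0.58] F [ 0.9 -0.6  1.2] M [-0.11  0.05 -0.03] w 39.8
shift cm [-4.58 34.38  4.7 ] turn [ 0.577 -0.002 -0.001]
```

View pics/w8.png

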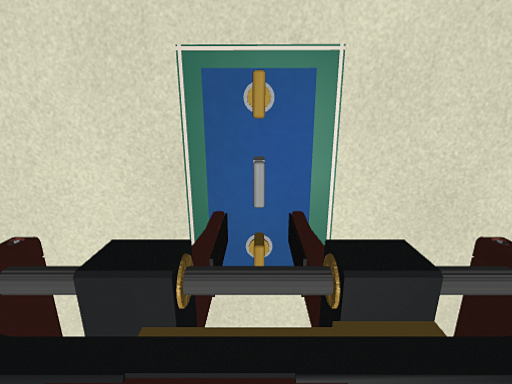

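The cover stands on the mat, parallel to it and centred in x, with both wings along its y axis. Now to the knob.

Call:
servo_tool([
  [[-2, 3.5, 0.5, 0.07, 0, 0, 4], [-4, 7, 1, 0.14, 0, 0, 4], [-4.5, 11, 1.5, 0.22, 0, 0, 4], [-4.5, 15, 2, 0.3, 0, 0, 4], [-4.5, 19, 2.5, 0.4, 0, 0, 4], [-4.5, 23, 3, 0.5, 0, 0, 4], [-4.5, 27, 3.6, 0.577, 0, 0, 4], [-4.5, 30.5, 4.2, 0.577, 0, 0, 4]],
])

```text
t: 16.18
ee_pos: [478.8, 97.9, 228.2]
orientation: [0.345, 1.543, -0.345]
ft_force: [-0.2, 0.9, 0.0]
width: 40.1
```

Call:
servo_tool([
  [[0, 3, 2, 0, 0, 0, 4], [0, 3, 2, 0, 0, 0, 4], [0, 3, 2, 0, 0, 0, 4], [0, 3, 2, 0, 0, 0, 4]],
])

```text
t: 16.52
ee_pos: [509.3, 114.0, 227.6]
orientation: [0.341, 1.545, -0.342]
ft_force: [-0.8, 1.0, -0.2]
width: 39.9
```

```bash
python3 - <<'E'
from h import *
import pickle
go([497.7,200,52],-30)
c=ctrl.calibration("wrist");im=ctrl.get_image("wrist"); cv2.imwrite("pics/w9.png",im[:,:,::-1]); pickle.dump(c,open("w9.pkl","wb"))
E
```

```text
t 16.52 tcp [509.3 114.  227.6] zang -24.96 xax [-0.001 -0.    -1.   ] q [ 0.2   0.28  1.86 -0.    0.99  0.63] F [-0.8  1.  -0.2] M [-0.05  0.08  0.05] w 39.9
shift cm [17.56  7.32 -4.67] turn [ 0.088 -0.001  0.001]
```

View pics/w9.png

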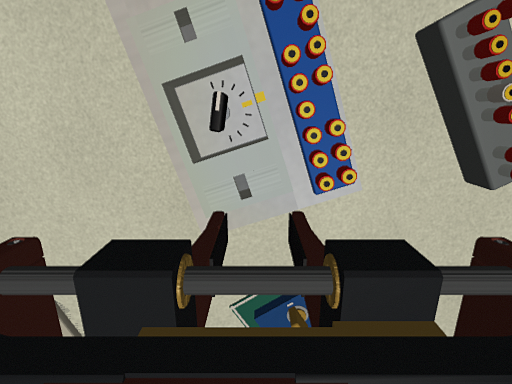

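```bash
python3 - <<'E'
import cv2
im=cv2.imread("pics/w9.png")[45:175,150:290]
cv2.imwrite("pics/w9z.png",cv2.resize(im,None,fx=4.5,fy=4.5,interpolation=cv2.INTER_CUBIC))
E
```

```text
(no output)
```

View pics/w9z.png

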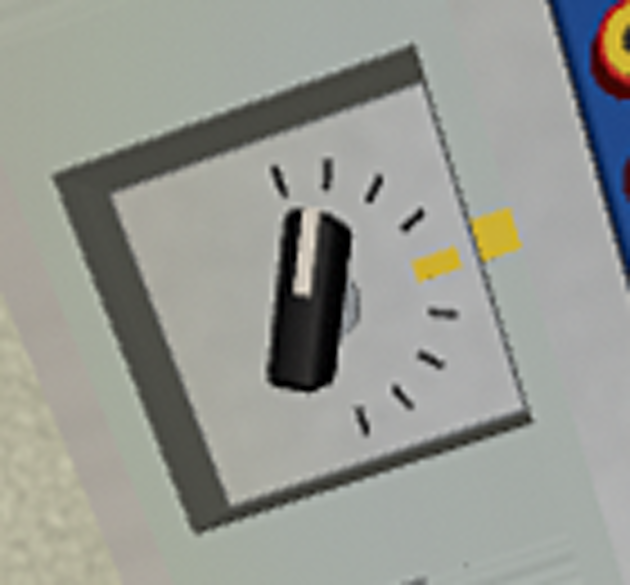

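```bash
python3 - <<'E'
from h import *
import pickle
c=pickle.load(open("w9.pkl","rb"))
f=lambda u,v,z:onz(c,(150+u/4.5-.4,45+v/4.5-.4),z)[:2]
Q=[f(*p,70) for p in((53,176),(413,45),(532,420),(197,532))]
print(np.round(Q,1),"ctr",np.mean(Q,0),[round(float(np.linalg.norm(Q[i]-Q[i-1])),1) for i in range(4)])
yd=(Q[0]-Q[3])+(Q[1]-Q[2]); xd=(Q[1]-Q[0])+(Q[2]-Q[3]); print("yaw",np.degrees(np.arctan2(-yd[0],yd[1])),np.degrees(np.arctan2(xd[1],xd[0])))
P,T=f(302,296,66),f(310,210,66); d=P*0+T-P; print("knob ctr-ish",P,"tip",T,"ang from +y cw (world)",np.degrees(np.arctan2(d[0],d[1])))
C=np.mean(Q,0); d=T-np.array([497.7,200]); print(np.degrees(np.arctan2(d[0],d[1])))
y=f(497,234,70); print("yellow",y, np.degrees(np.arctan2(*(y-np.array([497.7,200]))[::-1])))
# left edge of bar
a,b=f(287,222,66),f(270,375,66); d=a-b; print("edge",np.degrees(np.arctan2(d[0],d[1])))
E
```

```text
[[457.9 250.5]
 [548.4 240.1]
 [538.1 149.9]
 [448.1 160.2]] ctr [498.13066525 200.17181663] [90.8, 91.1, 90.7, 90.7]
yaw -6.376658533342916 -6.561973566481229
knob ctr-ish [498.81600768 201.22457659] tip [509.79426883 218.35203016] ang from +y cw (world) 32.6588362999043
33.38549371945412
yellow [548.70349411 193.91815672] -6.8000496377085975
edge 33.997260914275714
```

```bash
python3 - <<'E'
from h import *
go([497.9,200.1,110],-33.3)
E
```

```text
t 16.57 tcp [509.2 113.5 227.7] zang -25.01 xax [-0.001 -0.    -1.   ] q [ 0.2   0.28  1.86 -0.    0.99  0.63] F [ 0.7 -0.2  0.1] M [-0.07  0.09 -0.  ] w 39.9
shift cm [11.77  7.38 -4.67] turn [ 0.145 -0.001  0.001]
```

Call:
servo_tool([
  [[2.5, 2, -1.2, 0.05, 0, 0, 2.8], [5, 4, -2.4, 0.1, 0, 0, 2.8], [7.5, 6, -3.6, 0.145, 0, 0, 2.8], [9.5, 7.4, -4.7, 0.145, 0, 0, 2.8], [11.5, 7.4, -4.7, 0.145, 0, 0, 2.8], [11.5, 7.4, -4.7, 0.145, 0, 0, 2.8], [11.5, 7.4, -4.7, 0.145, 0, 0, 2.8], [11.5, 7.4, -4.7, 0.145, 0, 0, 2.8]],
])

```text
t: 17.23
ee_pos: [499.1, 200.3, 114.1]
orientation: [0.456, 1.522, -0.456]
ft_force: [-0.2, 0.3, 0.9]
width: 27.9
```

```bash
python3 - <<'E'
from h import *
go([497.9,200.1,52],-33.3)
im=ctrl.get_image("wrist"); cv2.imwrite("pics/w10.png",im[:,:,::-1])
E
```

```text
t 17.23 tcp [499.1 200.3 114.1] zang -33.37 xax [ 0.001  0.    -1.   ] q [ 0.36  0.47  1.9  -0.    0.76  0.94] F [-0.2  0.3  0.9] M [-0.03  0.1  -0.01] w 27.9
shift cm [ 6.21 -0.09 -0.09] turn [-0.001  0.001 -0.001]
```

View pics/w10.png

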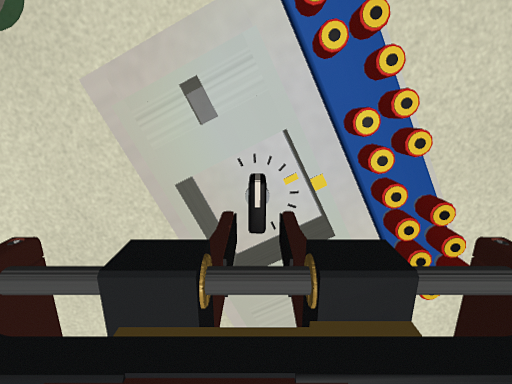

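The knob is centred between the fingers at (257,205) and vertical in the picture. Descend.

Call:
servo_tool([
  [[1.5, -0.05, -0.1, 0, 0, 0, 2.8], [3, -0.05, -0.1, 0, 0, 0, 2.8], [4.5, -0.05, -0.1, 0, 0, 0, 2.8], [5.7, -0.05, -0.1, 0, 0, 0, 2.8], [5.9, -0.05, -0.1, 0, 0, 0, 2.8], [5.9, -0.05, -0.1, 0, 0, 0, 2.8], [5.9, -0.05, -0.1, 0, 0, 0, 2.8]],
])

```text
t: 17.87
ee_pos: [498.1, 201.3, 54.9]
orientation: [0.456, 1.522, -0.455]
ft_force: [0.2, -0.6, 0.6]
width: 27.7
```

```bash
python3 - <<'E'
from h import *
go([497.9,200.1,52],-33.3)
E
```

```text
t 17.87 tcp [498.1 201.3  54.9] zang -33.31 xax [ 0.001  0.    -1.   ] q [ 0.36  0.58  1.92 -0.    0.64  0.94] F [ 0.2 -0.6  0.6] M [-0.01  0.1  -0.03] w 27.7
shift cm [ 0.29 -0.11  0.05] turn [-0.     0.001 -0.001]
```

Call:
servo_tool([
  [[0.25, -0.1, 0.05, 0, 0, 0, 1.4], [0.25, -0.1, 0.05, 0, 0, 0, 0], [0.25, -0.1, 0.05, 0, 0, 0, 0], [0.25, -0.1, 0.05, 0, 0, 0, 0], [0.25, -0.1, 0.05, 0, 0, 0, 0], [0.25, -0.1, 0.05, 0, 0, 0, 0]],
])

```text
t: 18.37
ee_pos: [498.1, 200.1, 52.1]
orientation: [0.455, 1.521, -0.455]
ft_force: [3.2, -5.1, 3.0]
width: 13.9
```

```bash
python3 - <<'E'
from h import *
go([497.9,200.1,52],-96.7)
E
```

```text
t 18.37 tcp [498.1 200.1  52.1] zang -33.28 xax [ 0.001 -0.    -1.   ] q [ 0.36  0.58  1.92 -0.    0.64  0.94] F [ 3.2 -5.1  3. ] M [-0.91 -0.29 -0.05] w 13.9
shift cm [ 0.01 -0.01 -0.02] turn [ 1.107e+00  1.000e-03 -1.000e-03]
```

Call:
servo_tool([
  [[0, 0, 0, 0.1, 0, 0, 0], [0, 0, 0, 0.2, 0, 0, 0], [0, 0, 0, 0.3, 0, 0, 0], [0, 0, 0, 0.4, 0, 0, 0], [0, 0, 0, 0.5, 0, 0, 0], [0, 0, 0, 0.6, 0, 0, 0], [0, 0, 0, 0.7, 0, 0, 0], [0, 0, 0, 0.8, 0, 0, 0]],
])

```text
t: 19.03
ee_pos: [497.7, 200.7, 52.1]
orientation: [1.073, 1.291, -1.071]
ft_force: [0.3, 1.6, 4.6]
width: 13.6
```

Call:
servo_tool([
  [[0, 0, 0, 0.1, 0, 0, 0], [0, 0, 0, 0.2, 0, 0, 0], [0, 0, 0, 0.27, 0, 0, 0], [0, 0, 0, 0.305, 0, 0, 0], [0, 0, 0, 0.305, 0, 0, 0], [0, 0, 0, 0.305, 0, 0, 0]],
])

```text
t: 19.53
ee_pos: [497.7, 201.0, 52.1]
orientation: [1.294, 1.153, -1.292]
ft_force: [-1.2, 5.2, 5.8]
width: 13.9
```

```bash
python3 - <<'E'
from h import *
go([497.9,200.1,52],-96.7)
E
```

```text
t 19.53 tcp [497.7 201.   52.1] zang -96.55 xax [ 0.001  0.001 -1.   ] q [0.36 0.58 1.92 0.   0.64 2.05] F [-1.2  5.2  5.8] M [ 0.83  0.34 -0.06] w 13.9
shift cm [0.01 0.03 0.09] turn [ 0.003 -0.001 -0.001]
```

Release, rise, and look.

Call:
servo_tool([
  [[0, 0, 0, 0, 0, 0, 2.8], [0, 0, 0, 0, 0, 0, 2.8], [0, 0, 0, 0, 0, 0, 2.8], [0, 0, 0, 0, 0, 0, 2.8], [-2, 0, 0, 0, 0, 0, 2.8], [-5, 0, 0, 0, 0, 0, 2.8], [-8, 0, 0, 0, 0, 0, 2.8], [-11, 0, 0, 0, 0, 0, 2.8]],
])

```text
t: 20.2
ee_pos: [496.8, 199.9, 162.4]
orientation: [1.292, 1.153, -1.295]
ft_force: [-0.0, 0.7, 0.0]
width: 28.2
```

Call:
servo_tool([
  [[-3, -2, 0, 0, 0, 0, 2.8], [-6, -5, 0, 0, 0, 0, 2.8], [-7, -8, 0, 0, 0, 0, 2.8], [-7, -8, 0, 0, 0, 0, 2.8], [-7, -8, 0, 0, 0, 0, 2.8]],
])

```text
t: 20.62
ee_pos: [417.3, 209.6, 232.4]
orientation: [1.294, 1.153, -1.291]
ft_force: [-1.1, -0.4, -0.4]
width: 27.8
```

```bash
python3 - <<'E'
from h import *
import pickle
st()
c=ctrl.calibration("wrist");im=ctrl.get_image("wrist"); cv2.imwrite("pics/w11.png",im[:,:,::-1]); pickle.dump(c,open("w11.pkl","wb"))
s=ctrl.get_image("scene"); cv2.imwrite("pics/s11.png",s[:,:,::-1]); s=ctrl.get_image("side"); cv2.imwrite("pics/d11.png",s[:,:,::-1])
p=proj(c,[498,200,66]); print(p); np.save("p.npy",p)
u,v=int(p[0]-65),max(0,int(p[1]-60)); print(u,v)
cv2.imwrite("pics/w11z.png",cv2.resize(im[v:v+120,u:u+130,::-1],None,fx=4.5,fy=4.5,interpolation=cv2.INTER_CUBIC))
E
```

```text
t 20.62 tcp [417.3 209.6 232.4] zang -96.51 xax [ 0.002  0.001 -1.   ] q [ 0.44  0.19  1.97 -0.    0.97  2.12] F [-1.1 -0.4 -0.4] M [-0.02  0.17  0.03] w 27.8
[257.26889476 105.14106482]
192 45
```

View pics/w11z.png

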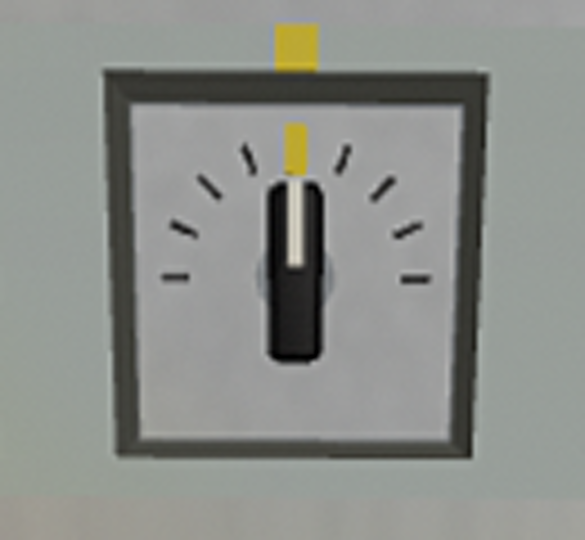

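View pics/s11.png

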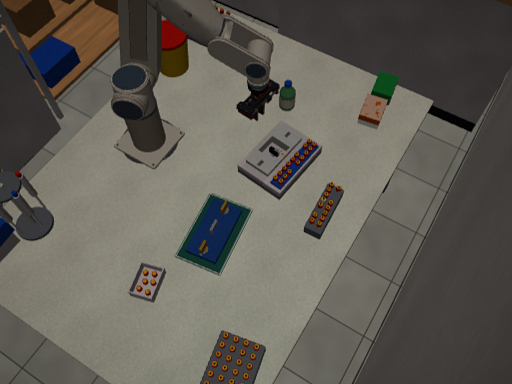

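The pointer lines up with the yellow mark in the close view. In the scene view the cover lies inside the mat, and the bottle, rack and box are in their starting places. One numeric check before I hand in.

```bash
python3 - <<'E'
from h import *
import pickle
c=pickle.load(open("w11.pkl","rb"))
f=lambda u,v,z:onz(c,(192+u/4.5-.4,45+v/4.5-.4),z)[:2]
d=f(295,182,66)-f(296,265,66); print("pointer dir",np.degrees(np.arctan2(d[1],d[0])),"yellow expects -6.7")
c=pickle.load(open("w8.pkl","rb")); 
im=cv2.imread("pics/w8.png");hsv=cv2.cvtColor(im,cv2.COLOR_BGR2HSV);H,S,V=[hsv[:,:,i].astype(int) for i in range(3)]
for n,c,f0 in (("scene",ctrl.calibration("scene"),"s11"),("side",ctrl.calibration("side"),"d11")):
    im=cv2.imread(f"pics/{f0}.png");hsv=cv2.cvtColor(im,cv2.COLOR_BGR2HSV);H,S,V=[hsv[:,:,i].astype(int) for i in range(3)]
    m=((H>100)&(H<130)&(S>120)&(V>40))
    u=proj(c,[480,-212,24]); W=np.zeros_like(m); W[int(u[1])-55:int(u[1])+55,int(u[0])-55:int(u[0])+55]=1
    k=big(m&W)[0][:,0,:]; r=cv2.minAreaRect(np.array([onz(c,p,24)[:2] for p in k],np.float32)); print(n,r)
E
python3 - <<'E'
import cv2,numpy as np
a,b=cv2.imread("pics/scene0.png").astype(int),cv2.imread("pics/s11.png").astype(int)
d=np.abs(a-b).max(2)
for n,(x,y,w,h) in dict(bottle=(276,78,24,34),rack=(302,180,45,60),box=(127,260,42,44)).items(): print(n,(d[y:y+h,x:x+w]>25).sum())
E
```

```text
pointer dir -5.707024936142643 yellow expects -6.7
scene ((479.7278747558594, -211.0654296875), (125.31094360351562, 242.3017578125), 8.131502151489258)
side ((476.85455322265625, -222.2240753173828), (135.5650634765625, 250.7396697998047), 7.927214622497559)
bottle 38
rack 0
box 0
```

```bash
python3 - <<'E'
import cv2,numpy as np
a,b=cv2.imread("pics/scene0.png"),cv2.imread("pics/s11.png"); s0,s1=cv2.imread("pics/side0.png"),cv2.imread("pics/d11.png")
r=lambda i:cv2.resize(i,(190,250),interpolation=cv2.INTER_NEAREST)
cv2.imwrite("pics/bot.png",np.hstack([r(a[70:120,268:306]),r(b[70:120,268:306]),r(s0[130:180,145:183]),r(s1[130:180,145:183])]))
E
```

```text
(no output)
```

View pics/bot.png

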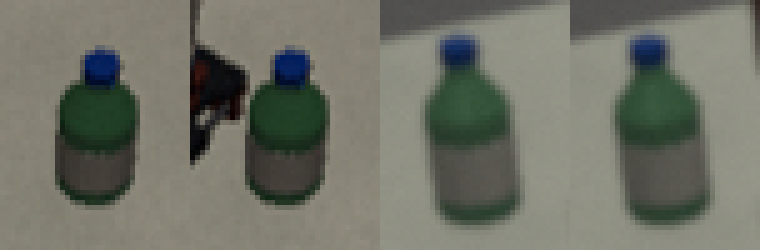

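The bottle is unmoved. The changed pixels are the gripper in the background.

```bash
python3 -c "
from workcell import ctrl
print(ctrl.close_job())"
```

```text
the job is handed in; nothing more can be done
None
```

The job is finished and handed in at about 21 s on the robot's clock, against the limit of 72 s.

- **Screws:** I turned both counterclockwise with the cover still in place, by about 77–78° each, until their wings lay along the cover's y axis.
- **Cover:** I lifted it straight up by the handle and set it on the mat, releasing only after the wrist force showed contact (from −4 to +4.7 N). It stands at about (480, −211) mm with a yaw of 8.1°; the mat is at about (481, −213) mm with a yaw of 8.2°. That leaves roughly 30 mm of mat on every side.
- **Trim knob:** I turned it clockwise by about 63° and let go. In the close view its pointer lines up with the yellow mark. The measured direction is −5.7° against an expected −6.7°, which is within reading error.
- **Bystanders:** The rack, bottle and cap box did not move between the first and last pictures.

One check disagreed. The side camera's colour mask put the cover at (477, −222) mm and about 10 mm too large. That mask also takes in the skirt, so I relied on the scene view, where the size came out as given; even with the side figures the cover stays inside the mat.

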